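# Set out the wax for the next joint

### The job

Set out the wax for the next joining job at the steel bench block: lay the thickest wax block flat on the middle of the bench block, and the thinnest one flat and centred on top of it, lengths in line. Lay the middle-thickness wax block flat on the desk halfway along the straight line between the bench block and the spirit lamp that will warm it, and lay the tape roll flat on the desk straight behind the middle of the bench block's far side (the side away from the robot), about 25 mm clear of it. Do not shift the lighter or the snips, and let go of everything.

Things in the scene. Friction and masses are not known exactly. Their poses are not given: they have to be found in the camera images.
- bench_block: fixed plain steel bench block, 80 x 80 mm, top face 20 mm above the desk. Origin at the centre of its underside on the desk; +x points to its far side (away from the robot), +y to its left side, z up; it stands turned by up to about 9 degrees
- spirit_lamp: fixed small spirit lamp, purple round base with a capped burner, 67 mm across, 78 mm high. Origin at the centre of its underside on the desk. It stands beside the bench block, straight out from its left or its right side, with its centre 232 to 240 mm from the bench block's; an olive tin stands on the other side
- grit_tin: fixed round olive tin of black grit, 87 mm across, 45 mm high, not used; origin at the centre of its underside. It stands on the side of the bench block where the lamp is not
- thick_block: the thickest wax block, 30 mm (own x) x 46 mm (own y, length) x 26 mm high, blue wax, the shortest seen from above; origin at the centre of its underside
- middle_block: the wax block of middle thickness, 32 mm (own x) x 52 mm (own y, length) x 20 mm high, green wax; origin at the centre of its underside
- thin_block: the thinnest wax block, 26 mm (own x) x 60 mm (own y, length) x 14 mm high, green wax, the longest and narrowest seen from above; origin at the centre of its underside
- tape_roll: roll of masking tape lying flat, 62 mm outer diameter, 18 mm high; origin at the centre of its underside
- lighter: lighter lying on the desk, 24 x 76 mm (length along own y) x 12 mm high, loose, a bystander; origin at the centre of its underside
- snips: small pliers-like snips with pale handles lying on the desk near the robot, 44 x 110 mm (length along own y) x 11 mm high, loose, a bystander; origin at the centre of the underside
Not all that is in view belongs to the job. What is shaped like the thick_block but orange or pink is not meant.

How it is judged:
At the end, for the whole second after the job is handed in: Thick block flat on bench block, centres within 12 mm; thin flat on it, within 10 mm and 15 degrees; middle block flat on desk, within 135 mm of bench block and lamp and 18 mm of their line; tape flat, 10-40 mm behind the far side, 15 mm of its middle; snips, lighter unmoved (15 mm); at rest (horizontal distance between thick_block and bench_block below 0.012 m and z of thick_block in the frame of bench_block between 0.017 and 0.024 m and angle between each of thick_block, thin_block, middle_block, tape_roll's own z axis and vertical below 0.1 rad and horizontal distance between thin_block and thick_block below 0.01 m and z of thin_block in the frame of thick_block between 0.023 and 0.03 m and angle between the y axis of thin_block and the y axis of thick_block, either way round below 0.26 rad and x of middle_block in the frame of bench_block between -0.018 and 0.018 m and horizontal distance between middle_block and bench_block below 0.135 m and horizontal distance between middle_block and spirit_lamp below 0.135 m and height (world z) of each of middle_block, tape_roll below 0.004 m and x of tape_roll in the frame of bench_block between 0.081 and 0.111 m and y of tape_roll in the frame of bench_block between -0.015 and 0.015 m and linear speed of each of thick_block, thin_block, middle_block, tape_roll below 0.02 m/s and distance of each of lighter, snips from where it was at the start of the episode below 0.015 m); the robot touches nothing.
It fails at once if the lighter is shifted by more than 15 mm (distance of lighter from where it was at the start of the episode above 0.015 m).
It fails at once if the snips are shifted by more than 15 mm (distance of snips from where it was at the start of the episode above 0.015 m).
It also fails if it takes over 101 s, if anything falls off the work surface, if the arm or the gripper's body presses on something with over 40 N, if the wrist force passes 120 N, or if a joint passes its speed limit or range.

### The arm

A 6-joint arm with a two-finger parallel gripper is mounted at the origin on a cart in front of the work surface, level with it; the furniture and walls round the work are solid. World frame = base frame: x ahead of the robot, y to its left, z up, the work surface at z = 0. Lengths are in m, angles in rad, forces in N, time in s.
With the tool pointing down it reaches from about 0.35 to 0.85 m from the base axis. Payload 8.1 kg.
Tool frame: the origin (TCP) lies on the mounting face of the last link; the fingertips stand ahead of it and the grasp point (between the pads) lies 167 mm ahead of it (robot.tcp_to_tips is the z of the fingertips in the tool frame, in m); z points along the fingers, y is the direction in which the jaws open and shut (so a half turn about z gives the same grasp; the last joint's range is limited). The gripper opens to 93 mm and grips with 3 to 60 N. Pads are 15 mm wide; open, the fingers measure 128 mm over their backs; the gripper's body (75 mm by 188 mm) begins 65 mm behind the grasp point.
Start: joints at [-1.282, 0.13, 1.488, -0, 1.523, -0.085], TCP at [0.219, -0.559, 0.405] pointing down, gripper open.
Joint ranges: [-2.96, 2.96], [-0.89, 2.26], [0.02, 2.5], [-1.34, 4.48], [0, 2.73], [-2.66, 2.66]. Speed limits (rad/s): [2.39, 2.39, 2.79, 3.14, 3.14, 3.14].

### API

Orientations are given as a rotation vector (axis times angle).
In Python, from plant import read_state, vision, ticket, robot gives the robot as it stands. The module is installed in compiled form; this text tells all that it offers.
- The arm moves only by the tool send_rows, never from a script. Its argument "rows" is a list of rows, each a list of 7 numbers: the shift along the tool's x, y, z in units of 50 cm (1.0 is 50 cm), then the turn, a rotation vector about the tool's x, y, z in units of 45 degrees (1.0 is 45 degrees), then the closure, from 0 (fully open) to 1 (shut). A call has 1 to 20 rows; each row is the pose to reach, as a shift and turn from the pose commanded when the call began, along the tool's axes at that moment; what a row does not reach only later rows make up. A row lasts 1/10 s, in which the tool goes at most 50 mm and 8.59 degrees, less where a joint would pass 70% of its speed; a pose out of reach is approached as far as the arm can. A call with a number of a shift or a turn outside -1 to 1 is refused whole. A call with a gripper value outside its range is refused whole. The fingers move at their own pace and stop on an object; "grip_force" is the grip in N (left out, the last holds). Time passes only in rows, so rows that repeat a pose let the fingers close. It gives the time, the measured TCP pose, the force and the opening at its end, in the units of the state.
- read_state(): the state, without advancing time (a new reading comes with each control period).
- vision.read_camera(name): name is "scene" or "top" or "wrist"; returns a dict with "img" (420x560x3 uint8, red, green, blue), "fx", "fy", "cx", "cy" (pixels), "rvec" (rotation vector, rad) and "tvec" (3), from world to camera coordinates, as OpenCV has them. Camera axes: x right, y down, z forward; pixel columns grow to the right and rows downward; lengths in m; the calibration is good to about 2 mm. A picture is of the moment at which its call begins. There is no depth.
- ticket.close_job(): hands the job in, once; it reports no verdict.
The state is a dict: "t": time; "q": joint angles; "dq": joint speeds; "joint_torque": joint torques, N m; "tool_pos": TCP position; "orientation": TCP orientation; "force": force on the tool from outside, world axes, zero at the start; "wrist_torque": the same for the moment, N m; "opening": finger opening in m.
Only numpy, scipy, OpenCV 4.12 (cv2) and the standard library are available. Lean on these libraries where they do the work, as an engineer would, in place of code of your own. Each camera call takes 0.05 s, during which the arm holds its last target.

## Working session

There is one attempt and no reset: what is moved stays moved. The work goes in short steps, Python scripts to look and compute and a tool call to move; the robot and the scene stay as the last step left them, time stands still between calls to the robot, and variables do not carry over. Pictures are saved under pics/ and viewed, and the job is handed in when it is done.

Besides the shell and the picture viewer there is one more tool, called after "Emit:" as a command line: name --pt "numbers of a row" for each row, then --argument value for the rest. send_rows: Moves the arm, as the interface text tells. Its arguments: {"type":"object","properties":{"rows":{"type":"array"},"grip_force":{"type":"number"}},"required":["rows"]}

```bash
mkdir -p pics; ls
python3 - <<'E'
from plant import read_state, vision, ticket, robot
import cv2
print(read_state())
print([a for a in dir(robot) if a[0]!='_'], robot.tcp_to_tips)
for n in ("scene","top","wrist"):
    c=vision.read_camera(n)
    cv2.imwrite(f"pics/{n}0.png",c["img"][:,:,::-1])
    print(n,c["fx"],c["fy"],c["cx"],c["cy"],c["rvec"],c["tvec"])
E
```

```text
pics
{'t': 0.0, 'q': array([-1.28242737e+00,  1.31145024e-01,  1.48926586e+00, -1.76474388e-05,
        1.52300189e+00, -8.53957697e-02]), 'dq': array([ 0.00020087, -0.0009993 ,  0.00103748,  0.00156314, -0.00011714,
       -0.00168566]), 'joint_torque': array([-5.88874673e-05, -5.59834206e+01, -4.91772652e+01,  7.69448443e-02,
        3.51806148e-02, -1.50983560e-04]), 'tool_pos': array([ 0.21902856, -0.55834817,  0.40370416]), 'orientation': array([-3.08511431e+00, -5.83361985e-01,  3.17018712e-04]), 'force': array([-0.36641076, -0.55330797, -0.95962796]), 'wrist_torque': array([0.03881047, 0.00176964, 0.02535565]), 'opening': 0.09282175438695722}
['IKError', 'tcp_to_tips'] 0.1861
scene 441.2316310294676 441.2316310294676 271.9548450121168 215.22391938496713 [ 0.95240999 -2.35887761  1.19774399] [0.35385853 0.22816638 0.97829232]
top 485.82670389892377 485.82670389892377 278.8363939738745 207.0032074884434 [ 2.15003237 -2.20429116  0.07780401] [0.05064909 0.50962582 1.14078513]
wrist 313.74334983962325 313.74334983962325 280.3785419343773 206.35781176622245 [-2.41426201  1.64795043  0.21584385] [-0.59986591 -0.02881203  0.39036054]
```

View pics/scene0.png

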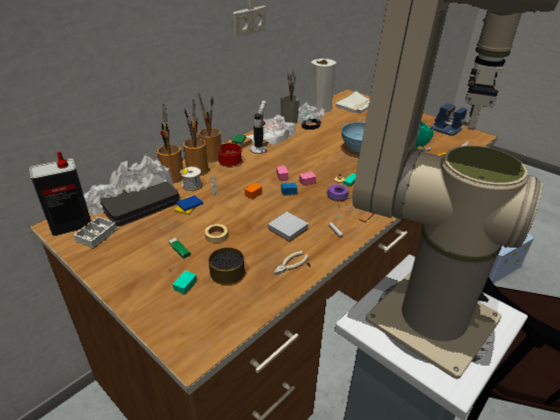

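View pics/top0.png

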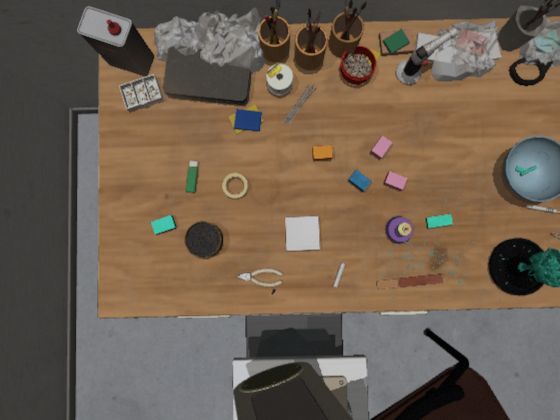

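View pics/wrist0.png

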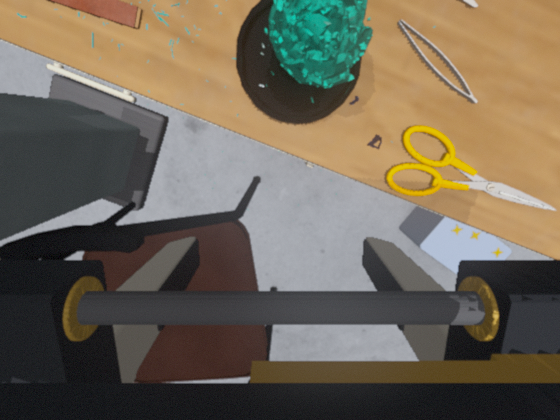

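The top view shows the bench block at (302,233), the purple lamp at (400,229) on the right, and the olive tin at (204,240) on the left. The tape is at (235,186), the lighter at (192,177) and the snips at (262,277). Wax candidates:
- Blue (360,181) is the thick block. Orange (322,153) and pink (382,147), (396,181) are decoys.
- The green blocks are (163,225) and (440,221). I'll measure them and look at an enlarged crop.

```bash
cat > h.py <<'E'
import numpy as np, cv2
from plant import read_state, vision, robot
from scipy.spatial.transform import Rotation as R
def ray(c,u,v,z):
    Rm=cv2.Rodrigues(np.array(c["rvec"],float))[0]; t=np.array(c["tvec"],float).ravel()
    d=Rm.T@np.array([(u-c["cx"])/c["fx"],(v-c["cy"])/c["fy"],1.]); o=-Rm.T@t
    return o+d*(z-o[2])/d[2]
def rect(c,mask,z,box=None,minarea=20):
    """min-area rects in world at plane z for blobs"""
    out=[]
    cs,_=cv2.findContours(mask.astype(np.uint8),cv2.RETR_EXTERNAL,cv2.CHAIN_APPROX_NONE)
    for k in cs:
        if cv2.contourArea(k)<minarea: continue
        m=cv2.moments(k); u,v=m['m10']/m['m00'],m['m01']/m['m00']
        if box and not(box[0]<u<box[2] and box[1]<v<box[3]): continue
        P=np.array([ray(c,a,b,z)[:2] for a,b in k[:,0]],np.float32)
        (cx,cy),(w,h),a=cv2.minAreaRect((P*1000).astype(np.float32))
        if w>h: w,h,a=h,w,a+90   # a -> direction of short side (w); long side = a+90
        out.append(dict(px=(round(u),round(v)),c=(round(cx,1),round(cy,1)),short=round(w,1),long=round(h,1),longang=round((a+90)%180,1)))
    return out
E
python3 - <<'E'
from h import *
c=vision.read_camera("top"); im=c["img"]
cv2.imwrite("pics/crop1.png",cv2.resize(im[120:300,130:470],None,fx=2.35,fy=2.35,interpolation=cv2.INTER_CUBIC)[:,:,::-1])
hsv=cv2.cvtColor(im,cv2.COLOR_RGB2HSV)
for p in [(163,225),(440,221),(360,181),(302,233),(400,238),(204,240),(235,175),(192,180)]: print(p,hsv[p[1],p[0]])
H,S,V=cv2.split(hsv)
bx=(120,120,480,300)
print("teal",rect(c,(H>75)&(H<95)&(S>150)&(V>100),0.015,bx))
print("blue",rect(c,(H>95)&(H<115)&(S>120)&(V>60),0.026,bx))
print("bench",rect(c,(S<50)&(V>110),0.020,bx))
print("purple",rect(c,(H>120)&(H<150)&(S>80),0.010,bx))
print("lighter",rect(c,(H>50)&(H<75)&(S>100),0.012,bx))
E
```

```text
(163, 225) [ 86 160 193]
(440, 221) [ 83 167 192]
(360, 181) [100 166 137]
(302, 233) [120   3 193]
(400, 238) [136 101 139]
(204, 240) [ 8 23 45]
(235, 175) [ 21  78 184]
(192, 180) [ 69 129 121]
teal [{'px': (163, 224), 'c': (475.9, 316.1), 'short': 30.5, 'long': 50.5, 'longang': 107.1}, {'px': (439, 221), 'c': (468.4, -344.1), 'short': 23.5, 'long': 58.2, 'longang': 98.0}]
blue [{'px': (360, 180), 'c': (569.9, -156.2), 'short': 29.4, 'long': 43.3, 'longang': 51.2}]
bench [{'px': (269, 284), 'c': (330.5, 64.3), 'short': 8.8, 'long': 49.9, 'longang': 91.5}, {'px': (254, 274), 'c': (348.3, 88.1), 'short': 29.8, 'long': 103.3, 'longang': 100.6}, {'px': (339, 275), 'c': (347.1, -99.7), 'short': 11.1, 'long': 58.1, 'longang': 158.3}, {'px': (302, 233), 'c': (447.3, -16.3), 'short': 80.5, 'long': 80.7, 'longang': 0.9}, {'px': (193, 164), 'c': (621.2, 242.3), 'short': 12.2, 'long': 19.4, 'longang': 88.5}]
purple [{'px': (396, 230), 'c': (450.2, -247.3), 'short': 57.0, 'long': 59.2, 'longang': 8.7}]
lighter [{'px': (191, 180), 'c': (583.5, 248.1), 'short': 20.4, 'long': 57.6, 'longang': 173.1}]
```

View pics/crop1.png

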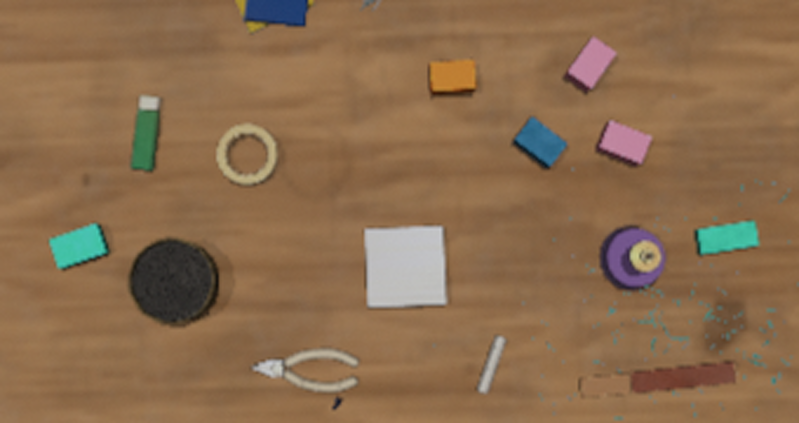

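The crop confirms the wax blocks:
- Blue (360,181) measures 29x43 mm, so it is the thick block.
- Green (163,225) measures 30x50 mm, so it is the middle block.
- Green (440,221) measures 24x58 mm, the longest and narrowest, so it is the thin block.

I'll cross-check positions with the scene view and build the move helper.

```bash
cat >> h.py <<'E'
def delta(x,y,ztip,jaw_deg):
    """mm world fingertip target & jaw direction -> tool-frame row numbers"""
    s=read_state(); p=np.array(s["tool_pos"]); Rc=R.from_rotvec(s["orientation"])
    best=None
    for k in (0,180,-180):
        a=np.radians(jaw_deg+k)
        yv=np.array([np.cos(a),np.sin(a),0]); zv=np.array([0,0,-1.]); xv=np.cross(yv,zv)
        Rt=R.from_matrix(np.c_[xv,yv,zv])
        rv=(Rc.inv()*Rt).as_rotvec()
        q1=np.arctan2(y,x); q6=(q1-a+np.pi)%(2*np.pi)-np.pi
        if abs(q6)<2.4 and (best is None or np.linalg.norm(rv)<np.linalg.norm(best[0])): best=(rv,q6)
    tgt=np.array([x,y,ztip])/1000+[0,0,robot.tcp_to_tips]
    d=Rc.inv().apply(tgt-p)/0.5
    print("t %.1f"%s["t"],"cur tip mm",np.round((p-[0,0,robot.tcp_to_tips])*1000,1),"open",round(s["opening"]*1000,1),"F",np.round(s["force"],1))
    print("ROW",np.round(d,4),np.round(best[0]/np.radians(45),4),"dist mm",round(np.linalg.norm(d)*500),"rows>=",int(np.ceil(max(np.linalg.norm(d)*10,np.degrees(np.linalg.norm(best[0]))/8.59))),"q6",round(best[1],2))
def masks(im):
    H,S,V=cv2.split(cv2.cvtColor(im,cv2.COLOR_RGB2HSV))
    return dict(teal=(H>75)&(H<95)&(S>130)&(V>80),blue=(H>95)&(H<112)&(S>120)&(V>50),purple=(H>120)&(H<150)&(S>60),
      gray=(S<50)&(V>110),tape=(H>15)&(H<30)&(S<110)&(V>120),green=(H>55)&(H<75)&(S>90))
E
python3 - <<'E'
from h import *
for n in ("top","scene"):
    c=vision.read_camera(n); m=masks(c["img"])
    bx=(120,100,480,300)
    for nm,z in (("teal",.015),("blue",.026),("gray",.02),("purple",.01),("tape",.018),("green",.012)):
        for r in rect(c,m[nm],z,bx,60): print(n,nm,r)
    if n=="top":
        k=max(cv2.findContours((m["gray"]).astype(np.uint8),cv2.RETR_EXTERNAL,cv2.CHAIN_APPROX_NONE)[0],key=lambda q:cv2.contourArea(q) if 280<q[:,0,0].mean()<325 else 0)
        a=cv2.approxPolyDP(k,6,True)[:,0]; print("bench corners",[np.round(ray(c,*p,.02)[:2]*1000) .tolist() for p in a])
delta(219,-350,215,-60)
E
```

```text
top teal {'px': (163, 224), 'c': (476.2, 316.5), 'short': 31.3, 'long': 51.8, 'longang': 107.1}
top teal {'px': (439, 221), 'c': (468.6, -344.1), 'short': 24.7, 'long': 59.1, 'longang': 98.0}
top blue {'px': (360, 180), 'c': (569.9, -156.2), 'short': 29.4, 'long': 43.3, 'longang': 51.2}
top blue {'px': (248, 120), 'c': (723.1, 108.0), 'short': 46.6, 'long': 61.1, 'longang': 81.2}
top gray {'px': (257, 276), 'c': (346.0, 88.9), 'short': 37.5, 'long': 104.1, 'longang': 88.6}
top gray {'px': (339, 275), 'c': (347.1, -99.7), 'short': 11.1, 'long': 58.1, 'longang': 158.6}
top gray {'px': (302, 233), 'c': (447.3, -16.3), 'short': 80.5, 'long': 80.7, 'longang': 0.9}
top purple {'px': (396, 230), 'c': (450.3, -247.5), 'short': 60.4, 'long': 61.5, 'longang': 133.0}
top tape {'px': (264, 282), 'c': (336.1, 85.1), 'short': 19.5, 'long': 96.2, 'longang': 79.5}
top tape {'px': (266, 271), 'c': (358.3, 71.0), 'short': 16.5, 'long': 73.5, 'longang': 88.6}
top tape {'px': (404, 229), 'c': (450.9, -258.7), 'short': 28.6, 'long': 28.6, 'longang': 88.6}
top tape {'px': (235, 185), 'c': (566.8, 143.3), 
[... 2161 characters left out ...]
.9, 'long': 147.3, 'longang': 146.7}
scene tape {'px': (282, 125), 'c': (903.2, -471.0), 'short': 121.4, 'long': 190.5, 'longang': 131.1}
scene tape {'px': (312, 110), 'c': (898.1, -668.2), 'short': 117.7, 'long': 153.3, 'longang': 114.4}
scene tape {'px': (354, 101), 'c': (824.8, -893.7), 'short': 130.0, 'long': 199.1, 'longang': 96.4}
scene green {'px': (180, 249), 'c': (577.0, 253.0), 'short': 22.3, 'long': 70.1, 'longang': 172.9}
scene green {'px': (238, 138), 'c': (932.5, -280.7), 'short': 40.8, 'long': 71.7, 'longang': 123.8}
t 0.3 cur tip mm [ 219.1 -558.5  218.3] open 93.2 F [-0.8 -0.6  0.3]
ROW [ 0.1521 -0.3883  0.0068] [-8.000e-04 -1.000e-04 -1.907e-01] dist mm 209 rows>= 5 q6 0.04
```

The views agree: the bench block is at (445,-15) mm with about 4 mm spread, and its sides measure 80 mm. I'll start with a waypoint clear of the plant, then hover over the blue block.

Emit:
send_rows --pt "0.152 -0.388 0.0 0 0 -0.19 0" --pt "0.152 -0.388 0.0 0 0 -0.19 0" --pt "0.152 -0.388 0.0 0 0 -0.19 0" --pt "0.152 -0.388 0.0 0 0 -0.19 0" --pt "0.152 -0.388 0.0 0 0 -0.19 0" --pt "0.152 -0.388 0.0 0 0 -0.19 0" --grip_force 20

```text
t: 0.9
tool_pos: [0.2191, -0.3491, 0.4052]
orientation: [3.032, 0.814, 0.0]
force: [0.2, -1.0, -0.1]
opening: 0.0928
```

```bash
python3 -c "
from h import *
delta(570,-156,120,-38.8)"
```

```text
t 0.9 cur tip mm [ 219.1 -349.1  219.1] open 92.8 F [ 0.2 -1.  -0.1]
ROW [0.8009 0.0167 0.1981] [ 0.0024  0.0007 -0.47  ] dist mm 413 rows>= 9 q6 0.41
```

Emit:
send_rows --pt "0.8 0.017 0.198 0.002 0 -0.47 0" --pt "0.8 0.017 0.198 0.002 0 -0.47 0" --pt "0.8 0.017 0.198 0.002 0 -0.47 0" --pt "0.8 0.017 0.198 0.002 0 -0.47 0" --pt "0.8 0.017 0.198 0.002 0 -0.47 0" --pt "0.8 0.017 0.198 0.002 0 -0.47 0" --pt "0.8 0.017 0.198 0.002 0 -0.47 0" --pt "0.8 0.017 0.198 0.002 0 -0.47 0" --pt "0.8 0.017 0.198 0.002 0 -0.47 0" --pt "0.8 0.017 0.198 0.002 0 -0.47 0" --pt "0.8 0.017 0.198 0.002 0 -0.47 0" --pt "0.8 0.017 0.198 0.002 0 -0.47 0"

```text
t: 2.1
tool_pos: [0.5692, -0.1592, 0.3063]
orientation: [-2.835, -1.353, 0.0]
force: [-0.7, 0.2, -0.2]
opening: 0.0929
```

Run:
```python
from h import *
c=vision.read_camera("wrist"); cv2.imwrite("pics/w1.png",c["img"][:,:,::-1])
print(rect(c,masks(c["img"])["blue"],.026))
delta(570,-156,3,-38.8)
```

```text
[{'px': (279, 204), 'c': (571.1, -156.4), 'short': 27.7, 'long': 44.5, 'longang': 50.1}]
t 2.1 cur tip mm [ 569.1 -159.1  120.4] open 93.0 F [ 0.1 -0.1 -0.1]
ROW [ 0.0059 -0.0025  0.2348] [-0.0005 -0.0004 -0.0041] dist mm 117 rows>= 3 q6 0.41
```

View pics/w1.png

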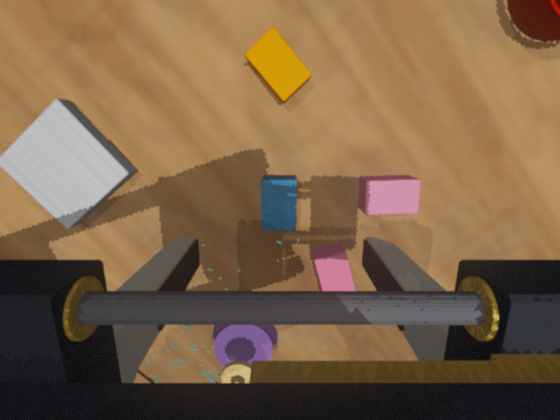

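The wrist view gives the blue block at (279,204), world (571,-156), long axis at 50°. All views agree. The pink decoys at (390,195) and (335,270) are near the right finger, so I'll pre-close the jaws partly before descending.

Emit:
send_rows --pt "0.006 -0.001 0 0 0 -0.015 0.42" --pt "0.006 -0.001 0 0 0 -0.015 0.42" --pt "0.006 -0.001 0.06 0 0 -0.015 0.42" --pt "0.006 -0.001 0.12 0 0 -0.015 0.42" --pt "0.006 -0.001 0.18 0 0 -0.015 0.42" --pt "0.006 -0.001 0.225 0 0 -0.015 0.42" --pt "0.006 -0.001 0.233 0 0 -0.015 0.42" --pt "0.006 -0.001 0.233 0 0 -0.015 0.42"

```text
t: 2.95
tool_pos: [0.5709, -0.155, 0.1892]
orientation: [-2.824, -1.371, 0.002]
force: [0.5, -0.2, 0.4]
opening: 0.054
```

Run:
```python
from h import *
c=vision.read_camera("wrist"); cv2.imwrite("pics/w2.png",c["img"][:,:,::-1])
delta(571,-156.4,3,-39.5)
```

```text
t 3.0 cur tip mm [ 571.5 -155.2    4.2] open 53.8 F [ 1.2 -0.2  0.3]
ROW [-0.0024  0.0008  0.0023] [-0.0009 -0.0008  0.0286] dist mm 2 rows>= 1 q6 0.42
```

View pics/w2.png

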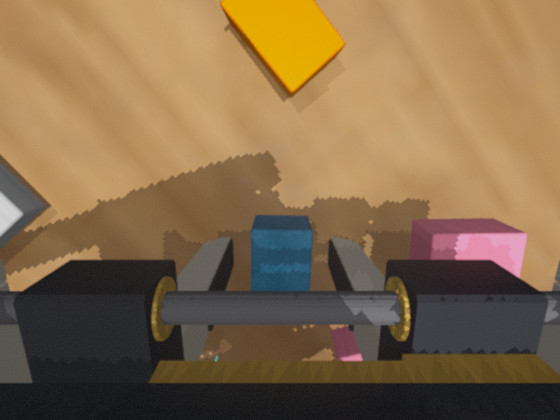

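The blue block at (281,250) sits centred between the fingers and the decoy is clear. Closing.

Emit:
send_rows --pt "-0.002 0 0.001 0 0 0.02 0.6" --pt "-0.002 0 0.001 0 0 0.02 1" --pt "-0.002 0 0.001 0 0 0.02 1" --pt "-0.002 0 0.001 0 0 0.02 1" --pt "-0.002 0 0.001 0 0 0.02 1" --pt "-0.002 0 -0.05 0 0 0.02 1" --pt "-0.002 0 -0.1 0 0 0.02 1" --pt "-0.002 0 -0.18 0 0 0.02 1" --pt "-0.002 0 -0.24 0 0 0.02 1" --pt "-0.002 0 -0.24 0 0 0.02 1" --grip_force 25

```text
t: 4.0
tool_pos: [0.5724, -0.1565, 0.3151]
orientation: [2.832, 1.348, 0.009]
force: [0.1, -0.2, 0.5]
opening: 0.0301
```

Run:
```python
from h import *
c=vision.read_camera("wrist"); cv2.imwrite("pics/w3.png",c["img"][:,:,::-1])
print([r for r in rect(c,masks(c["img"])["gray"],.02,None,2000)])
delta(446,-15.5,80,-178.5)
```

```text
[{'px': (65, 170), 'c': (448.0, -16.2), 'short': 80.0, 'long': 80.6, 'longang': 0.8}]
t 4.0 cur tip mm [ 571.6 -156.2  126.1] open 30.0 F [-1.7 -0.   0. ]
ROW [ 0.0597 -0.3728  0.0909] [ 5.200e-03 -9.000e-04 -9.023e-01] dist mm 194 rows>= 5 q6 -0.06
```

View pics/w3.png

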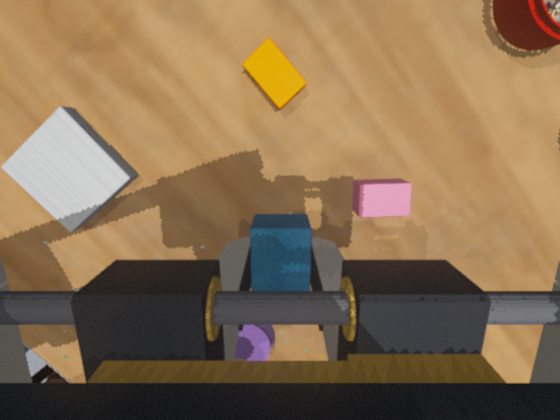

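The block is held with the opening at 30 mm. The wrist view also puts the bench block at (448,-16), 80x80 mm. Carrying the block over it.

```bash
python3 -c "
from h import *
delta(447.5,-16,70,-178.8)"
```

```text
t 4.0 cur tip mm [ 571.6 -156.2  126.1] open 30.0 F [-1.7 -0.   0. ]
ROW [ 0.0608 -0.37    0.111 ] [ 0.0052 -0.0009 -0.8956] dist mm 195 rows>= 5 q6 -0.06
```

Emit:
send_rows --pt "0.01 -0.06 0 0 0 -0.12 1" --pt "0.02 -0.13 0 0 0 -0.28 1" --pt "0.033 -0.2 0 0.002 0 -0.44 1" --pt "0.046 -0.27 0.02 0.005 0 -0.6 1" --pt "0.056 -0.33 0.06 0.005 -0.001 -0.76 1" --pt "0.061 -0.37 0.1 0.005 -0.001 -0.88 1" --pt "0.061 -0.37 0.111 0.005 -0.001 -0.896 1" --pt "0.061 -0.37 0.111 0.005 -0.001 -0.896 1" --pt "0.061 -0.37 0.111 0.005 -0.001 -0.896 1"

```text
t: 4.95
tool_pos: [0.447, -0.016, 0.2543]
orientation: [-2.197, -2.239, 0.003]
force: [-0.2, -0.6, -0.9]
opening: 0.03
```

Run:
```python
from h import *
c=vision.read_camera("wrist"); cv2.imwrite("pics/w4.png",c["img"][:,:,::-1])
delta(447.5,-16,24,-178.8)
```

```text
t 5.0 cur tip mm [447.3 -16.2  68.7] open 30.1 F [0.1 0.3 0.1]
ROW [0.0002 0.0008 0.0894] [-0.0046 -0.0018 -0.0026] dist mm 45 rows>= 1 q6 -0.06
```

View pics/w4.png

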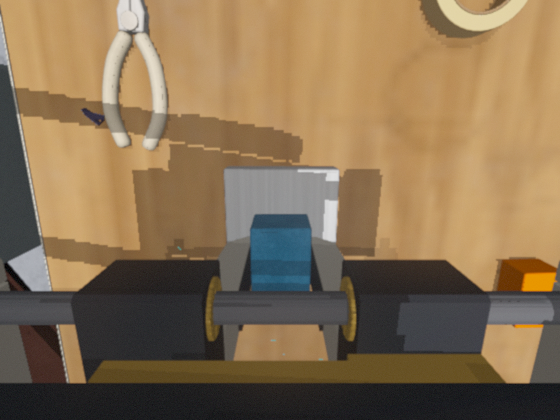

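The block is held centred over the bench block, whose edges show at 225–338 px. Lowering and releasing.

Emit:
send_rows --pt "0 0.001 0.05 -0.004 -0.002 0 1" --pt "0 0.001 0.075 -0.004 -0.002 0 1" --pt "0 0.001 0.086 -0.004 -0.002 0 1" --pt "0 0.001 0.0885 -0.004 -0.002 0 1" --pt "0 0.001 0.0885 -0.004 -0.002 0 1" --pt "0 0.001 0.0885 -0.004 -0.002 0 1"

```text
t: 5.6
tool_pos: [0.447, -0.0155, 0.2105]
orientation: [-2.198, -2.244, 0.001]
force: [-0.2, -0.1, -1.1]
opening: 0.0299
```

Run:
```python
from h import *
delta(447.5,-16,24,-178.8)
```

```text
t 5.6 cur tip mm [447.  -15.5  24.4] open 29.9 F [-0.2 -0.1 -1.1]
ROW [-0.001   0.001   0.0008] [-0.0009 -0.0001  0.0001] dist mm 1 rows>= 1 q6 -0.06
```

Emit:
send_rows --pt "0 0 0.001 0 0 0 0.62" --pt "0 0 0.001 0 0 0 0.4" --pt "0 0 0.001 0 0 0 0.4" --pt "0 0 0.001 0 0 0 0.4" --pt "0 0 -0.05 0 0 0 0.4" --pt "0 0 -0.13 0 0 0 0.4" --pt "0 0 -0.2 0 0 0 0.3" --pt "0 0 -0.28 0 0 0 0.3" --pt "0 0 -0.28 0 0 0 0.3"

```text
t: 6.5
tool_pos: [0.4486, -0.0156, 0.3562]
orientation: [2.193, 2.24, 0.008]
force: [1.3, -0.3, -0.3]
opening: 0.0647
```

Run:
```python
from h import *
delta(468,-343,150,8-180)
for n,z in (("wrist",.046),):
    c=vision.read_camera(n); cv2.imwrite("pics/w5.png",c["img"][:,:,::-1])
    print(rect(c,masks(c["img"])["blue"],z)); print([r for r in rect(c,masks(c["img"])["gray"],.02,None,1500)])
```

```text
t 6.5 cur tip mm [448.6 -15.6 170.1] open 64.7 F [ 1.3 -0.3 -0.3]
ROW [-0.6553  0.0245  0.0414] [ 0.0105  0.0025 -0.1507] dist mm 329 rows>= 7 q6 -0.77
[{'px': (276, 199), 'c': (447.2, -16.0), 'short': 27.4, 'long': 43.2, 'longang': 91.6}, {'px': (552, 80), 'c': (681.8, 99.7), 'short': 17.3, 'long': 51.0, 'longang': 104.0}]
[{'px': (79, 241), 'c': (230.8, -64.9), 'short': 55.1, 'long': 75.2, 'longang': 0.9}, {'px': (275, 191), 'c': (446.8, -15.1), 'short': 78.9, 'long': 79.5, 'longang': 1.0}, {'px': (174, 83), 'c': (349.0, 88.4), 'short': 41.0, 'long': 103.8, 'longang': 87.2}, {'px': (42, 36), 'c': (229.9, 114.2), 'short': 77.3, 'long': 82.9, 'longang': 89.8}]
```

View pics/w5.png

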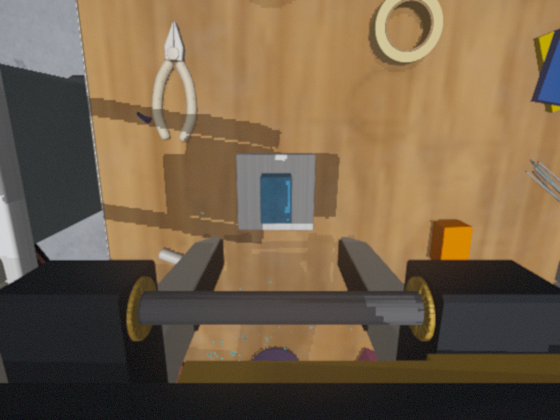

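The blue block at (276,199) is centred on the bench block, 1 mm off. Next is the thin block.

Emit:
send_rows --pt "-0.655 0.024 0.041 0.01 0.002 -0.15 0.3" --pt "-0.655 0.024 0.041 0.01 0.002 -0.15 0.3" --pt "-0.655 0.024 0.041 0.01 0.002 -0.15 0.3" --pt "-0.655 0.024 0.041 0.01 0.002 -0.15 0.3" --pt "-0.655 0.024 0.041 0.01 0.002 -0.15 0.3" --pt "-0.655 0.024 0.041 0.01 0.002 -0.15 0.3" --pt "-0.655 0.024 0.041 0.01 0.002 -0.15 0.3" --pt "-0.655 0.024 0.041 0.01 0.002 -0.15 0.3" --pt "-0.655 0.024 0.041 0.01 0.002 -0.15 0.3"

```text
t: 7.45
tool_pos: [0.4652, -0.3426, 0.3273]
orientation: [-2.056, -2.36, 0.008]
force: [0.2, 1.1, -0.8]
opening: 0.0653
```

Run:
```python
from h import *
for n,z in (("wrist",.014),):
    c=vision.read_camera(n); cv2.imwrite("pics/w6.png",c["img"][:,:,::-1])
    print(rect(c,masks(c["img"])["teal"],z,None,300)); print([r for r in rect(c,masks(c["img"])["purple"],.02,None,500)])
delta(468,-343,3,8-180)
```

```text
[{'px': (286, 201), 'c': (468.4, -344.4), 'short': 24.5, 'long': 59.4, 'longang': 97.5}]
[{'px': (281, 95), 'c': (450.1, -249.2), 'short': 58.1, 'long': 58.1, 'longang': 92.4}]
t 7.5 cur tip mm [ 465.4 -341.8  141.6] open 64.9 F [-0.3  0.3  0. ]
ROW [-0.0043  0.0078  0.2772] [-0.0138 -0.0061 -0.0011] dist mm 139 rows>= 3 q6 -0.77
```

View pics/w6.png

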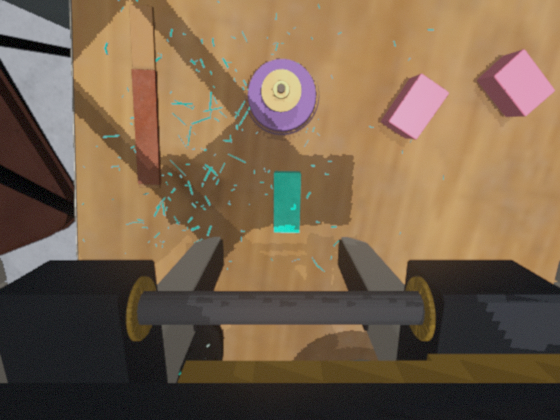

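Run:
```python
from h import *
c=vision.read_camera("wrist"); Rm=cv2.Rodrigues(np.array(c["rvec"]))[0]; print("cam pos",-Rm.T@np.array(c["tvec"]))
delta(468.4,-344.4,3,7.5-180)
```

```text
cam pos [ 0.45589384 -0.27301381  0.30765831]
t 7.5 cur tip mm [ 465.6 -341.5  142.1] open 65.2 F [ 0.1 -0.   0.9]
ROW [-0.0077  0.0076  0.2781] [-0.0132 -0.0052  0.011 ] dist mm 139 rows>= 3 q6 -0.76
```

Emit:
send_rows --pt "-0.007 0.007 0.04 -0.013 -0.005 0.01 0.35" --pt "-0.0075 0.0075 0.11 -0.013 -0.005 0.01 0.4" --pt "-0.0075 0.0075 0.18 -0.013 -0.005 0.01 0.4" --pt "-0.0075 0.0075 0.24 -0.013 -0.005 0.01 0.4" --pt "-0.0075 0.0075 0.27 -0.013 -0.005 0.01 0.4" --pt "-0.0075 0.0075 0.277 -0.013 -0.005 0.01 0.4" --pt "-0.0075 0.0075 0.277 -0.013 -0.005 0.01 0.4"

```text
t: 8.25
tool_pos: [0.469, -0.3452, 0.1912]
orientation: [2.069, 2.362, -0.001]
force: [0.6, -0.0, 0.4]
opening: 0.056
```

Run:
```python
from h import *
c=vision.read_camera("wrist"); cv2.imwrite("pics/w7.png",c["img"][:,:,::-1])
delta(468.4,-344.4,3,7.5-180)
```

```text
t 8.3 cur tip mm [ 469.3 -345.7    6.1] open 55.8 F [ 0.9 -0.4  1.6]
ROW [ 0.0029 -0.0015  0.0061] [0.0027 0.0037 0.001 ] dist mm 3 rows>= 1 q6 -0.76
```

View pics/w7.png

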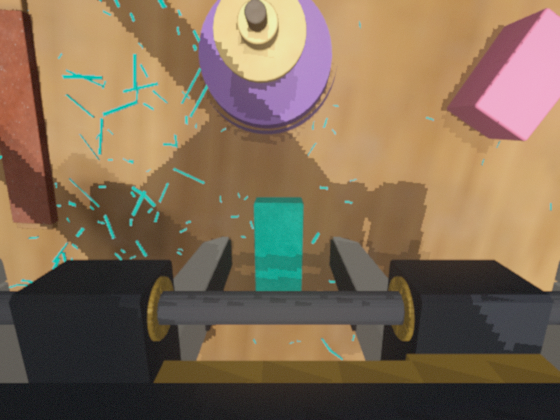

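The thin block is at (279,243), centred between the fingers. Down 3 mm more, then grip and lift.

Emit:
send_rows --pt "0.002 -0.001 0.006 0.002 0.003 0 0.4" --pt "0.002 -0.001 0.006 0.002 0.003 0 0.6" --pt "0.002 -0.001 0.006 0.002 0.003 0 1" --pt "0.002 -0.001 0.006 0.002 0.003 0 1" --pt "0.002 -0.001 0.006 0.002 0.003 0 1" --pt "0.002 -0.001 0.006 0.002 0.003 0 1"

```text
t: 8.9
tool_pos: [0.468, -0.3448, 0.1878]
orientation: [-2.071, -2.361, 0.0]
force: [-1.1, 0.1, 0.6]
opening: 0.0259
```

Run:
```python
from h import *
delta(468.4,-344.4,150,7.5-180)
```

```text
t 8.9 cur tip mm [ 468.  -344.8    1.7] open 25.9 F [-1.1  0.1  0.6]
ROW [ 0.0009  0.0006 -0.2965] [-0.0008 -0.0009  0.0001] dist mm 148 rows>= 3 q6 -0.76
```

Emit:
send_rows --pt "0 0 -0.04 0 0 0 1" --pt "0 0 -0.1 0 0 0 1" --pt "0 0 -0.18 0 0 0 1" --pt "0 0 -0.26 0 0 0 1" --pt "0 0 -0.296 0 0 0 1" --pt "0 0 -0.296 0 0 0 1"

```text
t: 9.5
tool_pos: [0.4691, -0.3456, 0.3398]
orientation: [2.067, 2.358, -0.0]
force: [0.3, -0.1, 0.1]
opening: 0.0255
```

Run:
```python
from h import *
c=vision.read_camera("wrist"); cv2.imwrite("pics/w8.png",c["img"][:,:,::-1])
delta(447.2,-16,110,-178.5)
```

```text
t 9.6 cur tip mm [ 468.5 -345.2  151. ] open 26.1 F [-1.   0.2 -1.5]
ROW [0.6584 0.0437 0.081 ] [0.0018 0.0019 0.1335] dist mm 332 rows>= 7 q6 -0.06
```

View pics/w8.png

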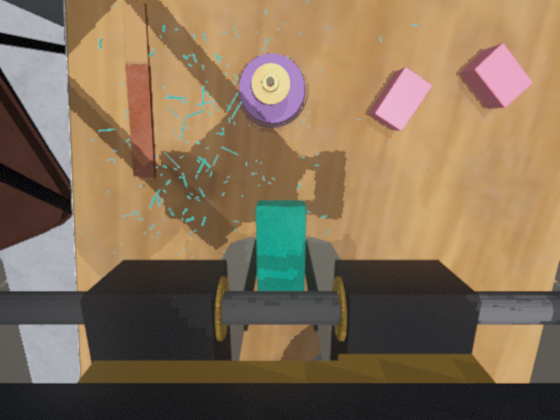

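The thin block is held level. Carrying it over the bench block at height.

Emit:
send_rows --pt "0.05 0.003 0 0 0 0.01 1" --pt "0.13 0.008 0 0 0 0.03 1" --pt "0.22 0.014 0 0 0 0.05 1" --pt "0.31 0.02 0 0 0 0.07 1" --pt "0.4 0.026 0 0.001 0.001 0.09 1" --pt "0.49 0.032 0.02 0.001 0.001 0.1 1" --pt "0.57 0.038 0.05 0.001 0.001 0.12 1" --pt "0.63 0.042 0.075 0.001 0.001 0.13 1" --pt "0.658 0.0437 0.081 0.001 0.001 0.1335 1" --pt "0.658 0.0437 0.081 0.001 0.001 0.1335 1" --pt "0.658 0.0437 0.081 0.001 0.001 0.1335 1"

```text
t: 10.65
tool_pos: [0.4462, -0.0158, 0.294]
orientation: [-2.188, -2.249, 0.003]
force: [-0.4, 0.3, -0.2]
opening: 0.0257
```

Run:
```python
from h import *
c=vision.read_camera("wrist"); cv2.imwrite("pics/w9.png",c["img"][:,:,::-1])
delta(447.2,-16,48.5,-178.5)
```

```text
t 10.7 cur tip mm [446.5 -16.2 108.5] open 26.1 F [ 1.1 -1.3 -0.4]
ROW [0.0003 0.0017 0.12  ] [-0.0039 -0.0018  0.0003] dist mm 60 rows>= 2 q6 -0.06
```

View pics/w9.png

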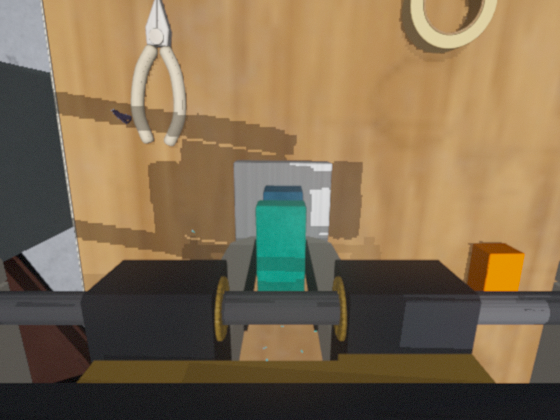

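The green block is over the blue one, in line with it. Lowering.

Emit:
send_rows --pt "0 0.001 0.04 -0.003 -0.001 0 1" --pt "0 0.001 0.08 -0.003 -0.001 0 1" --pt "0 0.001 0.105 -0.003 -0.001 0 1" --pt "0 0.001 0.114 -0.003 -0.001 0 1" --pt "0 0.001 0.118 -0.003 -0.001 0 1" --pt "0 0.001 0.118 -0.003 -0.001 0 1" --pt "0 0.001 0.118 -0.003 -0.001 0 1"

```text
t: 11.4
tool_pos: [0.4476, -0.0158, 0.2373]
orientation: [2.191, 2.25, 0.003]
force: [-0.4, 0.2, -0.3]
opening: 0.026
```

Run:
```python
from h import *
delta(447.2,-16,48.5,-178.5)
```

```text
t 11.4 cur tip mm [447.6 -15.8  51.2] open 26.0 F [-0.4  0.2 -0.3]
ROW [-0.0003 -0.0008  0.0053] [ 0.0026 -0.0006 -0.0001] dist mm 3 rows>= 1 q6 -0.06
```

Emit:
send_rows --pt "0 0 0.002 0 0 0 1" --pt "0 0 0.004 0 0 0 1" --pt "0 0 0.004 0 0 0 1" --pt "0 0 0.004 0 0 0 1"

```text
t: 11.8
tool_pos: [0.4471, -0.0156, 0.2344]
orientation: [-2.192, -2.251, -0.002]
force: [-1.1, 0.1, -0.0]
opening: 0.0257
```

Run:
```python
from h import *
delta(447.2,-16,48.5,-178.5)
```

```text
t 11.8 cur tip mm [447.1 -15.6  48.3] open 25.7 F [-1.1  0.1 -0. ]
ROW [-0.0008  0.0001 -0.0003] [ 0.0009 -0.001   0.0002] dist mm 0 rows>= 1 q6 -0.06
```

Emit:
send_rows --pt "0 0 0.0 0 0 0 0.65" --pt "0 0 0.0 0 0 0 0.5" --pt "0 0 0.0 0 0 0 0.4" --pt "0 0 0.0 0 0 0 0.4" --pt "0 0 -0.04 0 0 0 0.4" --pt "0 0 -0.12 0 0 0 0.3" --pt "0 0 -0.2 0 0 0 0.3" --pt "0 0 -0.24 0 0 0 0.3" --pt "0 0 -0.24 0 0 0 0.3"

```text
t: 12.7
tool_pos: [0.4482, -0.0159, 0.3584]
orientation: [2.188, 2.246, 0.008]
force: [0.5, -0.5, 0.1]
opening: 0.0651
```

Run:
```python
from h import *
c=vision.read_camera("wrist"); cv2.imwrite("pics/w10.png",c["img"][:,:,::-1])
print(rect(c,masks(c["img"])["teal"],.06,None,300)); print([r for r in rect(c,masks(c["img"])["gray"],.02,None,1500)])
delta(476,316,170,17-180)
```

```text
[{'px': (277, 200), 'c': (447.5, -14.8), 'short': 26.2, 'long': 59.2, 'longang': 91.9}]
[{'px': (80, 240), 'c': (241.6, -78.0), 'short': 51.8, 'long': 86.0, 'longang': 27.8}, {'px': (276, 187), 'c': (446.7, -14.9), 'short': 79.4, 'long': 80.3, 'longang': 90.9}, {'px': (176, 82), 'c': (349.8, 88.7), 'short': 41.3, 'long': 103.3, 'longang': 85.5}, {'px': (44, 36), 'c': (228.6, 115.1), 'short': 79.5, 'long': 80.9, 'longang': 90.0}]
t 12.8 cur tip mm [447.6 -15.8 169.9] open 64.9 F [-0.5  1.  -2.1]
ROW [6.62e-01 7.41e-02 3.00e-04] [ 0.0055  0.0006 -0.3443] dist mm 333 rows>= 7 q6 0.29
```

View pics/w10.png

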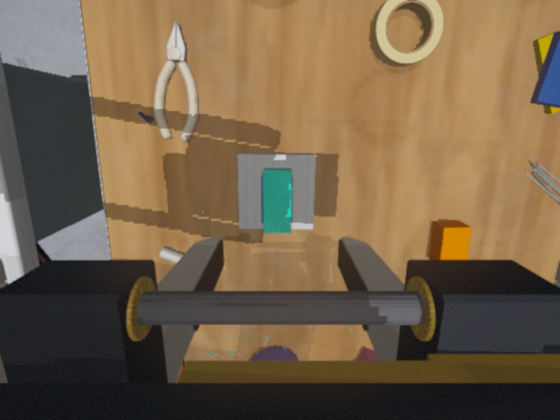

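The thin block sits on the stack at (277,200), world (447.5,-15), which matches a top height of 60 mm (26x59 measured). Next is the middle block.

Emit:
send_rows --pt "0.662 0.074 0 0.005 0 -0.344 0.3" --pt "0.662 0.074 0 0.005 0 -0.344 0.3" --pt "0.662 0.074 0 0.005 0 -0.344 0.3" --pt "0.662 0.074 0 0.005 0 -0.344 0.3" --pt "0.662 0.074 0 0.005 0 -0.344 0.3" --pt "0.662 0.074 0 0.005 0 -0.344 0.3" --pt "0.662 0.074 0 0.005 0 -0.344 0.3" --pt "0.662 0.074 0 0.005 0 -0.344 0.3" --pt "0.662 0.074 0 0.005 0 -0.344 0.3" --pt "0.662 0.074 0 0.005 0 -0.344 0.3"

```text
t: 13.75
tool_pos: [0.4751, 0.3152, 0.3532]
orientation: [-1.868, -2.522, 0.007]
force: [-0.0, -0.7, -0.8]
opening: 0.0649
```

Run:
```python
from h import *
c=vision.read_camera("wrist"); cv2.imwrite("pics/w11.png",c["img"][:,:,::-1])
r=rect(c,masks(c["img"])["teal"],.02,None,300); print(r)
delta(*r[0]["c"],3,r[0]["longang"]-90-180)
```

```text
[{'px': (283, 191), 'c': (475.5, 317.9), 'short': 30.6, 'long': 51.2, 'longang': 107.7}]
t 13.8 cur tip mm [475.3 315.  167.6] open 64.7 F [-0.2 -0.5 -0.1]
ROW [0.0052 0.0036 0.3292] [-0.0058 -0.0006 -0.0173] dist mm 165 rows>= 4 q6 0.28
```

View pics/w11.png

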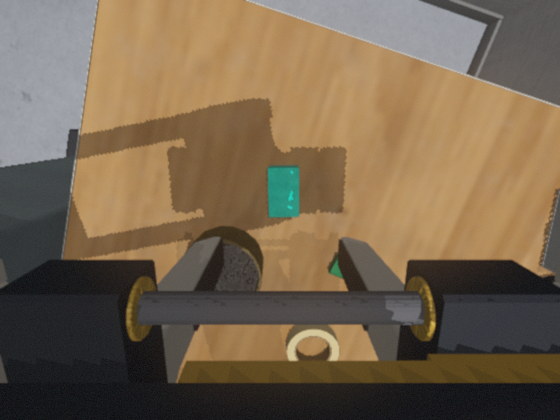

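The middle block is at (283,191), world (475.5,318), 31x51 mm. That matches the top view, and the tin and lighter are clear of the fingers.

Emit:
send_rows --pt "0.005 0.004 0.06 -0.005 0 -0.016 0.4" --pt "0.005 0.004 0.14 -0.005 0 -0.016 0.4" --pt "0.005 0.004 0.22 -0.005 0 -0.016 0.4" --pt "0.005 0.004 0.29 -0.005 0 -0.016 0.4" --pt "0.005 0.004 0.322 -0.005 0 -0.016 0.4" --pt "0.005 0.004 0.33 -0.005 0 -0.016 0.4" --pt "0.005 0.004 0.33 -0.005 0 -0.016 0.4" --pt "0.005 0.004 0.33 -0.005 0 -0.016 0.4"

```text
t: 14.6
tool_pos: [0.4772, 0.3195, 0.192]
orientation: [1.853, 2.536, 0.007]
force: [0.6, -0.3, 0.9]
opening: 0.0561
```

Run:
```python
from h import *
c=vision.read_camera("wrist"); cv2.imwrite("pics/w12.png",c["img"][:,:,::-1])
delta(475.8,317.4,3,17.5-180)
```

```text
t 14.7 cur tip mm [477.2 319.6   6. ] open 55.5 F [ 0.4 -1.  -0.3]
ROW [-0.0033 -0.004   0.006 ] [ 0.0059 -0.0023  0.0043] dist mm 4 rows>= 1 q6 0.28
```

View pics/w12.png

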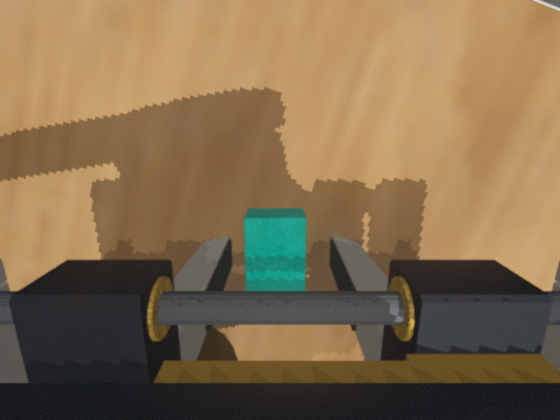

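The middle block at (276,249) is between the fingers and clear of them. Correcting by about 2 mm, then gripping and lifting.

Emit:
send_rows --pt "-0.003 -0.003 0.005 0.003 0 0.004 0.4" --pt "-0.003 -0.003 0.006 0.003 0 0.004 0.6" --pt "-0.003 -0.003 0.006 0.003 0 0.004 1" --pt "-0.003 -0.003 0.006 0.003 0 0.004 1" --pt "-0.003 -0.003 0.006 0.003 0 0.004 1" --pt "-0.003 -0.003 0.006 0.003 0 0.004 1" --pt "-0.003 -0.003 -0.04 0.003 0 0.004 1" --pt "-0.003 -0.003 -0.1 0.003 0 0.004 1" --pt "-0.003 -0.003 -0.18 0.003 0 0.004 1" --pt "-0.003 -0.003 -0.26 0.003 0 0.004 1" --pt "-0.003 -0.003 -0.33 0.003 0 0.004 1" --pt "-0.003 -0.003 -0.33 0.003 0 0.004 1"

```text
t: 15.85
tool_pos: [0.4764, 0.3179, 0.3615]
orientation: [1.855, 2.532, 0.014]
force: [0.4, 0.1, 0.4]
opening: 0.0318
```

Run:
```python
from h import *
delta(449,-133,165,-178.5)
```

```text
t 15.8 cur tip mm [476.4 317.9 175.4] open 31.8 F [0.4 0.1 0.4]
ROW [-0.8434 -0.3241  0.0153] [ 0.0104 -0.0055  0.3563] dist mm 452 rows>= 10 q6 -0.31
```

Emit:
send_rows --pt "-0.05 -0.019 0 0 0 0.02 1" --pt "-0.12 -0.046 0 0 0 0.05 1" --pt "-0.2 -0.077 0 0 0 0.085 1" --pt "-0.28 -0.108 0 0 0 0.12 1" --pt "-0.36 -0.138 0 0.005 -0.003 0.15 1" --pt "-0.44 -0.169 0 0.005 -0.003 0.19 1" --pt "-0.52 -0.2 0 0.005 -0.003 0.22 1" --pt "-0.6 -0.23 0 0.01 -0.005 0.255 1" --pt "-0.68 -0.261 0 0.01 -0.005 0.29 1" --pt "-0.76 -0.292 0.005 0.01 -0.005 0.32 1" --pt "-0.82 -0.315 0.01 0.01 -0.005 0.345 1" --pt "-0.843 -0.324 0.015 0.01 -0.005 0.356 1" --pt "-0.843 -0.324 0.015 0.01 -0.005 0.356 1" --pt "-0.843 -0.324 0.015 0.01 -0.005 0.356 1"

```text
t: 17.25
tool_pos: [0.4473, -0.1329, 0.3464]
orientation: [-2.189, -2.247, 0.015]
force: [0.7, 0.5, 0.4]
opening: 0.0319
```

Run:
```python
from h import *
c=vision.read_camera("wrist"); cv2.imwrite("pics/w13.png",c["img"][:,:,::-1])
delta(449,-133.5,4,-178.5)
```

```text
t 17.3 cur tip mm [ 447.5 -132.6  160.5] open 32.0 F [ 0.1  0.1 -0.3]
ROW [-0.0009  0.0059  0.313 ] [-0.012   0.0044  0.0016] dist mm 157 rows>= 4 q6 -0.32
```

View pics/w13.png

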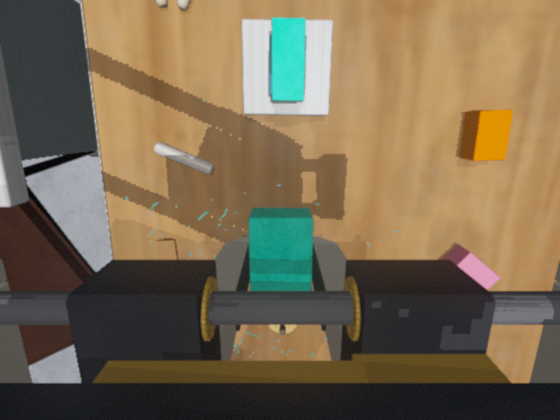

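The stack is intact at (288,60), and the middle block hangs over clear desk between the bench block and the lamp. Lowering.

Emit:
send_rows --pt "0 0.004 0.08 -0.008 0.003 0 1" --pt "0 0.004 0.16 -0.008 0.003 0 1" --pt "0 0.004 0.23 -0.008 0.003 0 1" --pt "0 0.004 0.28 -0.008 0.003 0 1" --pt "0 0.004 0.305 -0.008 0.003 0 1" --pt "0 0.004 0.308 -0.008 0.003 0 1" --pt "0 0.004 0.308 -0.008 0.003 0 1" --pt "0 0.004 0.308 -0.008 0.003 0 1"

```text
t: 18.1
tool_pos: [0.4491, -0.1344, 0.1947]
orientation: [2.19, 2.249, -0.003]
force: [-0.0, -1.0, -0.7]
opening: 0.032
```

Run:
```python
from h import *
delta(449,-133.5,3.5,-178.5)
```

```text
t 18.1 cur tip mm [ 449.1 -134.4    8.6] open 32.0 F [-0.  -1.  -0.7]
ROW [ 0.0019 -0.0001  0.0102] [0.     0.004  0.0008] dist mm 5 rows>= 1 q6 -0.32
```

Emit:
send_rows --pt "0 0 0.004 0 0 0 1" --pt "0 0 0.007 0 0.002 0 1" --pt "0 0 0.0095 0 0.002 0 1" --pt "0 0 0.0095 0 0.002 0 1" --pt "0 0 0.0095 0 0.002 0 1"

```text
t: 18.6
tool_pos: [0.4479, -0.1344, 0.1882]
orientation: [-2.191, -2.249, 0.004]
force: [-0.4, -0.6, 0.4]
opening: 0.0321
```

Run:
```python
from h import *
delta(449,-133.5,3.5,-178.5)
```

```text
t 18.6 cur tip mm [ 447.9 -134.4    2.1] open 32.1 F [-0.4 -0.6  0.4]
ROW [ 0.0018  0.0022 -0.0029] [-0.0036  0.0004 -0.0001] dist mm 2 rows>= 1 q6 -0.32
```

Emit:
send_rows --pt "0 0 -0.001 0 0 0 0.6" --pt "0 0 -0.001 0 0 0 0.45" --pt "0 0 -0.001 0 0 0 0.4" --pt "0 0 -0.001 0 0 0 0.4" --pt "0 0 -0.05 0 0 0 0.4" --pt "0 0 -0.13 0 0 0 0.2" --pt "0 0 -0.22 0 0 0 0" --pt "0 0 -0.32 0 0 0 0" --pt "0 0 -0.32 0 0 0 0"

```text
t: 19.5
tool_pos: [0.4505, -0.1351, 0.3564]
orientation: [2.185, 2.243, 0.004]
force: [0.7, -0.4, 0.8]
opening: 0.0832
```

Run:
```python
from h import *
c=vision.read_camera("wrist"); cv2.imwrite("pics/w14.png",c["img"][:,:,::-1])
m=masks(c["img"])
print(rect(c,m["teal"],.02,None,800)); print(rect(c,m["gray"],.02,None,1500)); print(rect(c,m["purple"],.02,None,500))
for j in (0,-180): delta(567,143,160,j)
```

```text
[{'px': (274, 189), 'c': (447.7, -133.3), 'short': 30.4, 'long': 51.6, 'longang': 91.8}, {'px': (277, 57), 'c': (447.4, -9.3), 'short': 30.1, 'long': 67.1, 'longang': 91.6}]
[{'px': (71, 201), 'c': (228.9, -119.1), 'short': 79.1, 'long': 190.7, 'longang': 89.9}, {'px': (275, 68), 'c': (446.9, -16.1), 'short': 79.7, 'long': 80.2, 'longang': 90.7}]
[{'px': (275, 278), 'c': (449.9, -229.5), 'short': 39.0, 'long': 59.1, 'longang': 1.1}]
t 19.6 cur tip mm [ 449.8 -134.9  166.6] open 87.2 F [-0.5  0.3 -1.4]
ROW [0.5494 0.2489 0.0123] [0.0066 0.0049 0.0335] dist mm 302 rows>= 7 q6 0.25
t 19.6 cur tip mm [ 449.8 -134.9  166.6] open 87.2 F [-0.5  0.3 -1.4]
ROW [0.5494 0.2489 0.0123] [0.0066 0.0049 0.0335] dist mm 302 rows>= 7 q6 0.25
```

View pics/w14.png

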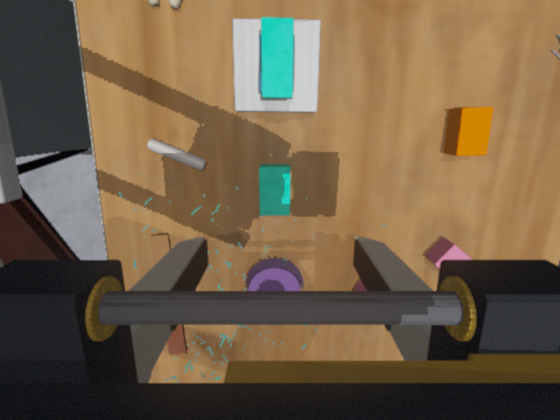

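The middle block is flat at (274,189), world (448,-133), midway between the bench block and the lamp. Next is the tape roll, gripped along x so the fingers stay away from the lighter.

Emit:
send_rows --pt "0.549 0.249 0.012 0.006 0.004 0.033 0" --pt "0.549 0.249 0.012 0.006 0.004 0.033 0" --pt "0.549 0.249 0.012 0.006 0.004 0.033 0" --pt "0.549 0.249 0.012 0.006 0.004 0.033 0" --pt "0.549 0.249 0.012 0.006 0.004 0.033 0" --pt "0.549 0.249 0.012 0.006 0.004 0.033 0" --pt "0.549 0.249 0.012 0.006 0.004 0.033 0" --pt "0.549 0.249 0.012 0.006 0.004 0.033 0" --pt "0.549 0.249 0.012 0.006 0.004 0.033 0" --pt "0.549 0.249 0.012 0.006 0.004 0.033 0"

```text
t: 20.55
tool_pos: [0.5653, 0.142, 0.3414]
orientation: [-2.218, -2.215, 0.006]
force: [0.1, -0.2, -1.2]
opening: 0.0925
```

Run:
```python
from h import *
c=vision.read_camera("wrist"); cv2.imwrite("pics/w15.png",c["img"][:,:,::-1])
m=masks(c["img"])
for r in rect(c,m["tape"],.018,None,800): print(r)
print(rect(c,m["green"],.012,None,100))
delta(567,143,3,-180)
```

```text
{'px': (283, 195), 'c': (565.9, 143.4), 'short': 61.0, 'long': 62.3, 'longang': 45.3}
[{'px': (303, 83), 'c': (584.5, 248.6), 'short': 21.9, 'long': 60.6, 'longang': 173.1}]
t 20.6 cur tip mm [565.4 142.  155.6] open 93.1 F [ 0.7 -0.3  1.3]
ROW [0.0013 0.0054 0.3052] [-0.0095 -0.003  -0.0019] dist mm 153 rows>= 4 q6 0.25
```

View pics/w15.png

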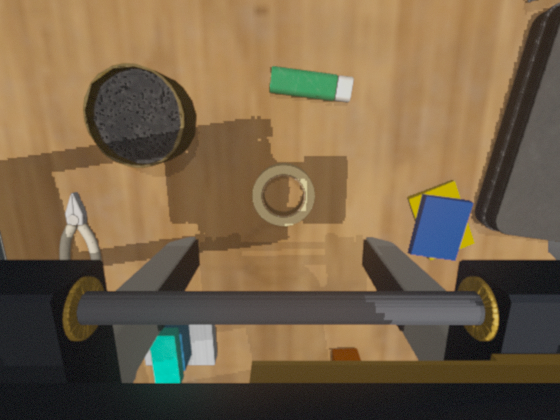

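The tape is at (283,195), world (566,143), measured 61–62 mm across. The lighter at (310,83) is well clear of the jaws. Descending.

Emit:
send_rows --pt "0.001 0.003 0.06 -0.006 -0.002 0 0" --pt "0.001 0.003 0.14 -0.006 -0.002 0 0" --pt "0.001 0.003 0.21 -0.006 -0.002 0 0" --pt "0.001 0.003 0.27 -0.006 -0.002 0 0" --pt "0.001 0.003 0.298 -0.006 -0.002 0 0" --pt "0.001 0.003 0.302 -0.006 -0.002 0 0" --pt "0.001 0.003 0.302 -0.006 -0.002 0 0" --pt "0.001 0.003 0.302 -0.006 -0.002 0 0"

```text
t: 21.4
tool_pos: [0.5672, 0.1443, 0.193]
orientation: [-2.221, -2.221, -0.003]
force: [0.5, -0.2, -0.5]
opening: 0.093
```

Run:
```python
from h import *
c=vision.read_camera("wrist"); cv2.imwrite("pics/w16.png",c["img"][:,:,::-1])
delta(566.3,143.3,3,-180)
```

```text
t 21.4 cur tip mm [567.2 144.3   6.9] open 93.2 F [-0.6  0.2  0.2]
ROW [-0.0021 -0.0018  0.0079] [ 0.0012 -0.0021  0.0002] dist mm 4 rows>= 1 q6 0.25
```

View pics/w16.png

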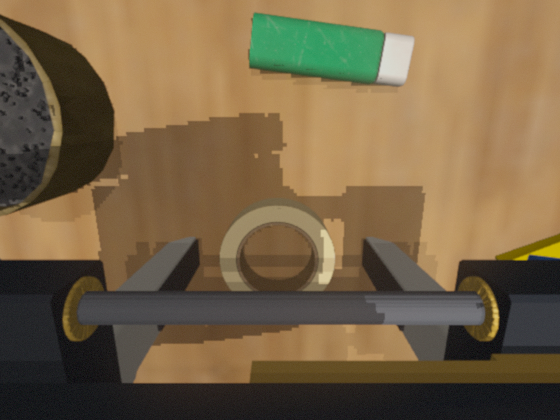

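The tape ring at (278,255) is centred between the fingers. Gripping and lifting.

Emit:
send_rows --pt "-0.002 -0.0015 0.006 0 -0.002 0 0.1" --pt "-0.002 -0.0015 0.007 0 -0.002 0 0.3" --pt "-0.002 -0.0015 0.007 0 -0.002 0 0.6" --pt "-0.002 -0.0015 0.007 0 -0.002 0 1" --pt "-0.002 -0.0015 0.007 0 -0.002 0 1" --pt "-0.002 -0.0015 0.007 0 -0.002 0 1" --pt "-0.002 -0.0015 -0.04 0 -0.002 0 1" --pt "-0.002 -0.0015 -0.1 0 -0.002 0 1" --pt "-0.002 -0.0015 -0.17 0 -0.002 0 1" --pt "-0.002 -0.0015 -0.22 0 -0.002 0 1" --pt "-0.002 -0.0015 -0.22 0 -0.002 0 1"

```text
t: 22.55
tool_pos: [0.5672, 0.1435, 0.3056]
orientation: [2.219, 2.22, 0.007]
force: [1.3, -0.1, -1.2]
opening: 0.0611
```

Run:
```python
from h import *
c=vision.read_camera("wrist"); cv2.imwrite("pics/w17.png",c["img"][:,:,::-1])
th=np.radians(1.1); b=np.array([447.2,-15.7]); print(b+96*np.array([np.cos(th),np.sin(th)]))
delta(543,-14,110,-89)
delta(543,-14,110,91)
```

```text
[543.18230836 -13.85704553]
t 22.6 cur tip mm [566.4 143.3 116.8] open 61.3 F [ 0.2 -0.  -1. ]
ROW [-0.3146 -0.047   0.0135] [ 1.6000e-03 -1.9000e-03  1.9782e+00] dist mm 159 rows>= 11 q6 1.53
t 22.6 cur tip mm [566.4 143.3 116.8] open 61.3 F [ 0.2 -0.  -1. ]
ROW [-0.3146 -0.047   0.0135] [ 1.6000e-03 -1.9000e-03  1.9782e+00] dist mm 159 rows>= 11 q6 1.53
```

View pics/w17.png

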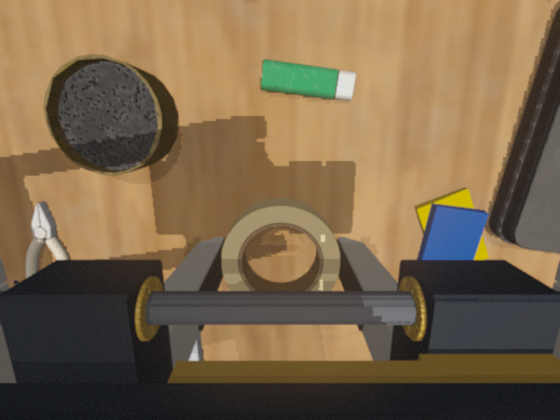

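The ring is held with the opening at 61 mm. The 89° turn needs two calls, so I'll move first with half the turn.

Emit:
send_rows --pt "-0.03 -0.005 0 0 0 0.1 1" --pt "-0.08 -0.012 0 0 0 0.25 1" --pt "-0.13 -0.02 0 0 0 0.4 1" --pt "-0.18 -0.027 0.005 0 0 0.55 1" --pt "-0.23 -0.034 0.01 0.001 -0.001 0.7 1" --pt "-0.28 -0.042 0.013 0.001 -0.001 0.85 1" --pt "-0.314 -0.047 0.013 0.001 -0.001 1.0 1" --pt "-0.314 -0.047 0.013 0.001 -0.001 1.0 1" --pt "-0.314 -0.047 0.013 0.001 -0.001 1.0 1"

```text
t: 23.5
tool_pos: [0.5416, -0.0138, 0.2928]
orientation: [-2.899, -1.204, 0.009]
force: [-0.3, -0.2, 0.3]
opening: 0.061
```

Run:
```python
from h import *
delta(543,-14,90,-89)
```

```text
t 23.5 cur tip mm [541.6 -13.8 106.7] open 61.0 F [-0.3 -0.2  0.3]
ROW [0.0019 0.0024 0.0334] [-0.0027  0.0074  0.9803] dist mm 17 rows>= 6 q6 1.53
```

Emit:
send_rows --pt "0.002 0.002 0 0 0.001 0.15 1" --pt "0.002 0.002 0.005 0 0.002 0.3 1" --pt "0.002 0.002 0.01 0 0.003 0.45 1" --pt "0.002 0.002 0.015 0 0.004 0.6 1" --pt "0.002 0.002 0.02 0 0.006 0.75 1" --pt "0.002 0.002 0.03 -0.002 0.007 0.9 1" --pt "0.002 0.002 0.033 -0.002 0.007 0.98 1" --pt "0.002 0.002 0.033 -0.002 0.007 0.98 1" --pt "0.002 0.002 0.033 -0.002 0.007 0.98 1"

```text
t: 24.4
tool_pos: [0.5434, -0.013, 0.2774]
orientation: [-3.141, -0.032, -0.002]
force: [0.3, 0.3, -0.2]
opening: 0.0612
```

Run:
```python
from h import *
c=vision.read_camera("wrist"); cv2.imwrite("pics/w18.png",c["img"][:,:,::-1])
c=vision.read_camera("top"); cv2.imwrite("pics/t18.png",c["img"][:,:,::-1])
delta(543,-14,4,-89)
```

```text
t 24.5 cur tip mm [543.5 -13.4  91.7] open 61.2 F [-0.4  0.3 -1. ]
ROW [-0.0014  0.0011  0.1754] [ 0.0002 -0.0022  0.002 ] dist mm 88 rows>= 2 q6 1.53
```

View pics/w18.png

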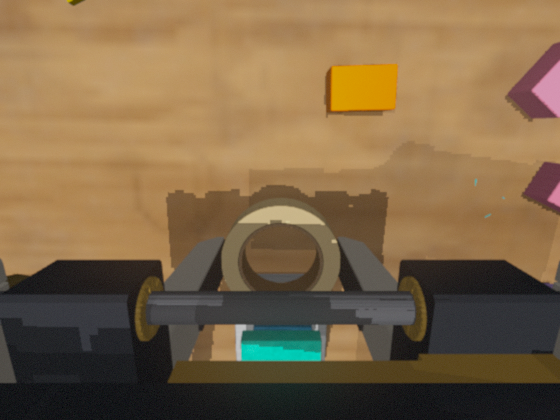

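View pics/t18.png

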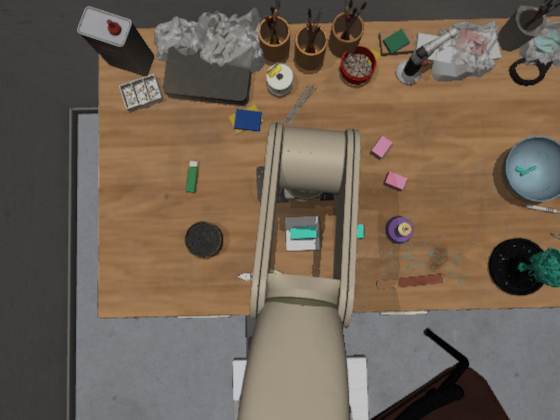

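The ring hangs behind the bench block, and nothing else is under the fingers. Lowering.

Emit:
send_rows --pt "-0.001 0 0.06 0 -0.002 0 1" --pt "-0.001 0 0.11 0 -0.002 0 1" --pt "-0.001 0 0.145 0 -0.002 0 1" --pt "-0.001 0 0.162 0 -0.002 0 1" --pt "-0.001 0 0.17 0 -0.002 0 1" --pt "-0.001 0 0.17 0 -0.002 0 1" --pt "-0.001 0 0.17 0 -0.002 0 1"

```text
t: 25.2
tool_pos: [0.5438, -0.014, 0.194]
orientation: [3.141, 0.026, 0.003]
force: [0.4, 0.5, -0.1]
opening: 0.0612
```

Run:
```python
from h import *
delta(543,-14,3,-89)
```

```text
t 25.2 cur tip mm [543.8 -14.    7.9] open 61.2 F [ 0.4  0.5 -0.1]
ROW [-0.0016  0.      0.0099] [ 0.0007 -0.0026 -0.0015] dist mm 5 rows>= 1 q6 1.53
```

Emit:
send_rows --pt "-0.001 0 0.004 0 -0.002 0 1" --pt "-0.001 0 0.007 0 -0.002 0 1" --pt "-0.001 0 0.009 0 -0.002 0 1" --pt "-0.001 0 0.009 0 -0.002 0 1" --pt "-0.001 0 0.009 0 -0.002 0 1"

```text
t: 25.7
tool_pos: [0.5426, -0.0139, 0.1884]
orientation: [3.141, 0.025, -0.002]
force: [-0.4, 0.5, -1.2]
opening: 0.061
```

Run:
```python
from h import *
delta(543,-14,3,-89)
```

```text
t 25.7 cur tip mm [542.6 -13.9   2.3] open 61.0 F [-0.4  0.5 -1.2]
ROW [ 0.0008  0.0002 -0.0014] [ 0.0003  0.0017 -0.0018] dist mm 1 rows>= 1 q6 1.53
```

Releasing, then lifting well clear.

Emit:
send_rows --pt "0 0 0 0 0 0 0.25" --pt "0 0 0 0 0 0 0.1" --pt "0 0 0 0 0 0 0" --pt "0 0 0 0 0 0 0" --pt "0 0 -0.04 0 0 0 0" --pt "0 0 -0.12 0 0 0 0" --pt "0 0 -0.22 0 0 0 0" --pt "0 0 -0.32 0 0 0 0" --pt "0 0 -0.4 0 0 0 0" --pt "0 0 -0.4 0 0 0 0"

```text
t: 26.7
tool_pos: [0.5446, -0.014, 0.3964]
orientation: [3.14, 0.025, 0.017]
force: [0.5, -0.9, 0.8]
opening: 0.0931
```

Run:
```python
from h import *
c=vision.read_camera("wrist"); cv2.imwrite("pics/w19.png",c["img"][:,:,::-1])
m=masks(c["img"]); print(rect(c,m["tape"],.018,None,800))
delta(350,-420,230,-89)
```

```text
[{'px': (277, 186), 'c': (545.4, -13.3), 'short': 59.6, 'long': 62.1, 'longang': 130.2}]
t 26.8 cur tip mm [543.9 -13.9 206.6] open 93.0 F [-0.1  0.5 -0.6]
ROW [-0.4005  0.8059 -0.0483] [ 0.0017 -0.008  -0.0017] dist mm 451 rows>= 10 q6 0.68
```

View pics/w19.png

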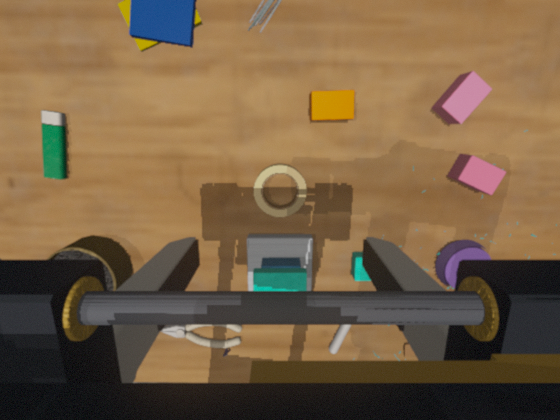

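The tape lies flat at (280,190), world (545,-13), centred behind the far side. Moving the arm aside for a last check.

```bash
python3 -c "
from h import *
delta(240,-360,225,-89)"
```

```text
t 26.8 cur tip mm [543.9 -13.9 206.6] open 93.0 F [-0.1  0.5 -0.6]
ROW [-0.6186  0.6823 -0.0399] [ 0.0017 -0.008  -0.0017] dist mm 461 rows>= 10 q6 0.57
```

Emit:
send_rows --pt "-0.62 0.68 -0.04 0 0 0 0" --pt "-0.62 0.68 -0.04 0 0 0 0" --pt "-0.62 0.68 -0.04 0 0 0 0" --pt "-0.62 0.68 -0.04 0 0 0 0" --pt "-0.62 0.68 -0.04 0 0 0 0" --pt "-0.62 0.68 -0.04 0 0 0 0" --pt "-0.62 0.68 -0.04 0 0 0 0" --pt "-0.62 0.68 -0.04 0 0 0 0" --pt "-0.62 0.68 -0.04 0 0 0 0" --pt "-0.62 0.68 -0.04 0 0 0 0" --pt "-0.62 0.68 -0.04 0 0 0 0" --pt "-0.62 0.68 -0.04 0 0 0 0" --pt "-0.62 0.68 -0.04 0 0 0 0" --pt "-0.62 0.68 -0.04 0 0 0 0"

```text
t: 28.15
tool_pos: [0.2395, -0.3578, 0.4086]
orientation: [-3.141, -0.029, 0.002]
force: [1.2, -0.4, -0.6]
opening: 0.0931
```

Run:
```python
from h import *
bx=(120,120,480,300)
c=vision.read_camera("top"); m=masks(c["img"])
cv2.imwrite("pics/t20.png",cv2.resize(c["img"][120:300,130:470],None,fx=2.35,fy=2.35,interpolation=cv2.INTER_CUBIC)[:,:,::-1])
s=vision.read_camera("scene"); cv2.imwrite("pics/s20.png",cv2.resize(s["img"][130:300,150:400],None,fx=3,fy=3,interpolation=cv2.INTER_CUBIC)[:,:,::-1])
for nm,z in (("teal",.02),("teal",.06),("gray",.02),("purple",.01),("tape",.018),("green",.012)):
    for r in rect(c,m[nm],z,bx,60): print(nm,z,r)
```

```text
teal 0.02 {'px': (303, 232), 'c': (448.5, -18.1), 'short': 26.2, 'long': 57.2, 'longang': 88.6}
teal 0.02 {'px': (352, 231), 'c': (448.0, -133.5), 'short': 30.9, 'long': 50.1, 'longang': 88.6}
teal 0.06 {'px': (303, 232), 'c': (447.4, -16.4), 'short': 25.3, 'long': 55.2, 'longang': 88.6}
teal 0.06 {'px': (352, 231), 'c': (447.0, -127.8), 'short': 29.8, 'long': 48.4, 'longang': 88.6}
gray 0.02 {'px': (257, 276), 'c': (346.0, 88.9), 'short': 37.5, 'long': 104.1, 'longang': 88.6}
gray 0.02 {'px': (339, 275), 'c': (347.1, -99.7), 'short': 11.1, 'long': 58.1, 'longang': 158.6}
gray 0.02 {'px': (302, 233), 'c': (447.3, -16.2), 'short': 80.4, 'long': 80.7, 'longang': 0.9}
purple 0.01 {'px': (396, 230), 'c': (450.3, -247.5), 'short': 60.4, 'long': 61.5, 'longang': 133.0}
tape 0.018 {'px': (264, 282), 'c': (335.5, 81.7), 'short': 19.5, 'long': 89.2, 'longang': 79.5}
tape 0.018 {'px': (266, 271), 'c': (358.3, 71.0), 'short': 16.5, 'long': 73.5, 'longang': 88.6}
tape 0.018 {'px': (339, 274), 'c': (346.6, -99.8), 'short': 10.4, 'long': 57.4, 'longang': 159.6}
tape 0.018 {'px': (404, 229), 'c': (450.9, -258.7), 'short': 28.6, 'long': 28.6, 'longang': 88.6}
tape 0.018 {'px': (301, 193), 'c': (544.6, -14.9), 'short': 60.0, 'long': 60.3, 'longang': 178.5}
green 0.012 {'px': (191, 180), 'c': (584.5, 248.0), 'short': 20.9, 'long': 59.6, 'longang': 173.1}
```

View pics/t20.png

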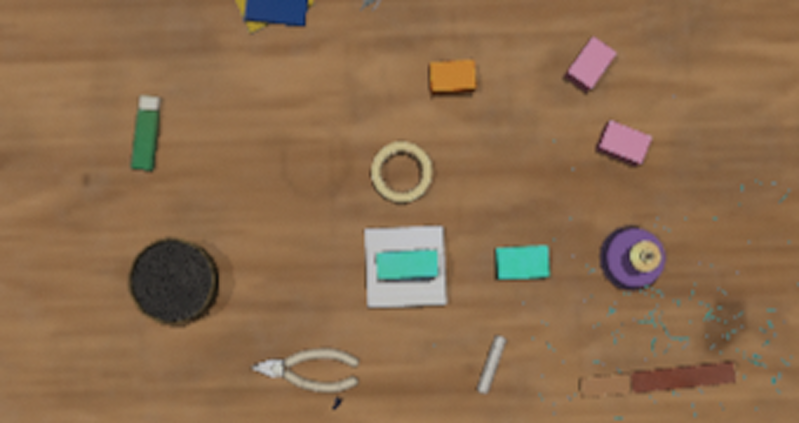

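View pics/s20.png

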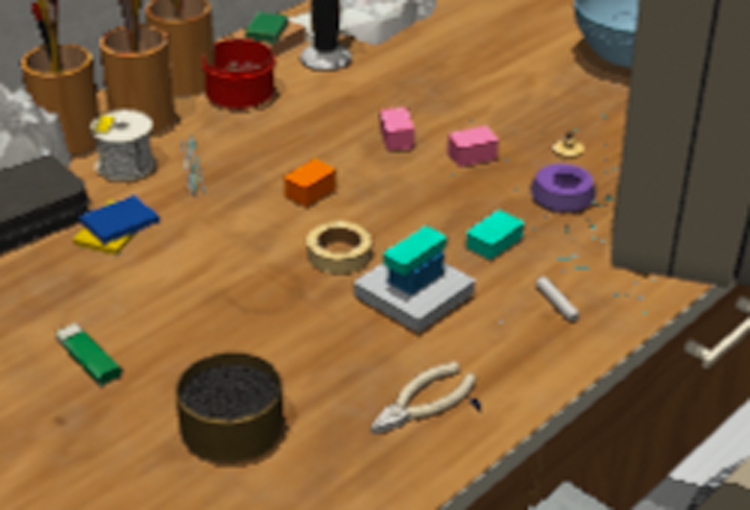

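The last views show the following:
- The stack is on the middle of the bench block, at (405,265) in the crop.
- The middle block at (523,262) is halfway to the lamp.
- The tape at (401,172) is straight behind the far side.
- The lighter and snips are at the same pixels as at the start.

Handing in.

```bash
python3 -c "
from plant import ticket
print(ticket.close_job())"
```

```text
the job is handed in; nothing more can be done
None
```

The job is handed in at about 28 s, with all four pieces placed, everything let go and the arm held clear. It reports no verdict, so the numbers below are my own last camera checks.

- **Stack:** the thick block lies flat on the bench block about 1 mm off centre, measured just after placing. The thin block lies on it within about 1–2 mm, lengths in line to within about 3°.
- **Middle block:** it lies flat about 117 mm from the bench block and 115 mm from the lamp, within 2 mm of the line between them.
- **Tape roll:** it lies flat with its centre about 97 mm behind the bench block's centre, roughly 26 mm clear of the far side and 1 mm off the middle.
- **Lighter and snips:** both measured the same as at the start, to within 1 mm.

The one disagreement was in the first look. The scene camera put the bench block about 5 mm from where the top camera did. The wrist camera agreed with the top view to about 1 mm, so I used that. No check failed.

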